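Clear the dressing pad and present the burnishing stick

ROBOT

A 7-joint arm with a two-finger parallel gripper is mounted at the origin on the work surface. World frame = base frame: x ahead of the robot, y to its left, z up, the work surface at z = 0. Lengths are in m, angles in rad, forces in N, time in s.
With the tool pointing down it reaches from about 0.4 to 0.875 m from the base axis. Payload 19.3 kg.
Tool frame: the origin (TCP) lies at the very end of the fingers, on their centre line; the grasp point (between the pads) lies 19 mm behind it; z points along the fingers, y is the direction in which the jaws open and shut (so a half turn about z gives the same grasp; the last joint's range is limited). The gripper opens to 85 mm and grips with 20 to 120 N. Pads are 22 mm wide; open, the fingers measure 114 mm over their backs; the gripper's body (76 mm by 85 mm) begins 54 mm behind the grasp point. The pads swing forward as they close: fully open they stand 13 mm farther back than shut.
Start: joints at [-1.375, 0.521, -0.036, 1.599, 0.021, 1.021, -0.113], TCP at [0.164, 0.603, 0.231] pointing down, gripper open.
Joint ranges: [-2.91, 2.91], [-0.3, 2.13], [-1.5, 1.42], [0.17, 2.43], [-1.26, 4.41], [0.16, 1.93], [-2.52, 2.52]. Speed limits (rad/s): [1.89, 1.89, 2.39, 2.39, 3.01, 3.01, 3.01].

INTERFACE

Orientations are given as [roll, pitch, yaw] about the fixed x, y, z axes, in that order (R = Rz(yaw) Ry(pitch) Rx(roll)).
In Python, from workcell import bot, grab_frame, calibration, workorder gives the robot as it stands.
- The arm moves only by the tool move_arm, never from a script. Its arguments are lists of equal length, an entry for each row: "jaw": the closure in counts, from 0 (fully open) to 255 (shut); "dp": the shift along the tool's x, y, z in units of 800 mm (1.0 is 800 mm), a list of three; "rotation": the turn, a rotation vector about the tool's x, y, z in units of pi rad (1.0 is pi rad), a list of three. In form: {"jaw": [jaw, ...], "dp": [[dx, dy, dz], ...], "rotation": [[rx, ry, rz], ...]}. A call has 1 to 10 rows; each row shifts and turns the commanded pose from where the row before left it, along the tool's axes as they then stand; what a row does not reach is not made up. A row lasts 1/8 s, in which the tool goes at most 62.5 mm and 10.7 degrees, less where a joint would pass 70% of its speed; a pose out of reach is approached as far as the arm can. A call with a number of a shift or a turn outside -1 to 1 is refused whole. A call with a gripper value outside its range is refused whole. The fingers move at their own pace and stop on an object; "squeeze" is the grip in N (left out, the last holds). Time passes only in rows, so rows that do not move let the fingers close. It gives the time, the measured TCP pose, the force and the opening at its end, in the units of the state.
- bot.observe(): the state, without advancing time (a new reading comes with each control period).
- grab_frame(name): name is "side" or "top" or "wrist"; returns the picture (384x512x3 uint8, blue, green, red); there is no depth.
- calibration(name): a dict with "camera_matrix" (3x3 intrinsics, pixels), "T" (4x4, takes a point from camera to world coordinates). Camera axes: x right, y down, z forward; pixel columns grow to the right and rows downward; lengths in m; the calibration is good to about 2 mm. A picture is of the moment at which its call begins: read the wrist's pose just before it. calibration takes no time and is no camera call; for the wrist camera it gives the pose at the moment of the call.
- workorder.job_done(): hands the job in, once; it reports no verdict.
The state is a dict: "clock": time; "qpos": joint angles; "qd": joint speeds; "joint_efforts": joint torques, N m; "position": TCP position; "tool_rot": TCP orientation; "force": force on the tool from outside, world axes, zero at the start; "moment": the same for the moment, N m; "grip_width": finger opening in m.
Only numpy, scipy, OpenCV 4.12 (cv2) and the standard library are available. Lean on these libraries where they do the work, as an engineer would, in place of code of your own. Each camera call takes 0.05 s, during which the arm holds its last target. There are 200 camera calls.

TASK

Get ready to dress the boxwood burnishing stick on the cork pad: first clear the pad by nesting the aluminium cup that stands on it fully home in its twin on the bench, and let go of it. Then draw the stick out of its slanting holder, turn it level, and finish while holding it still in the gripper, level, with the middle of its length over the pad and about 10 cm above the pad's top. Leave the file and the tray of buttons where they are.

Things in the scene. Friction and masses are not known exactly. Their poses are not given: they have to be found in the camera images.
- cup: Aluminium cup upright on the pad, 50 mm tall, 70 g. Straight collar 64 mm across (58 inside) over its top 16 mm; below it a cone from 54 mm down to a 36 mm foot; walls 3 mm. Origin: centre of its underside, z up its axis. Grip across the collar from above. Home in the twin, its collar's lower shoulder sits on the twin's rim with 2 mm play around: its origin 16 mm above the twin's.
- twin: The other cup, alike in shape, size and weight, loose and upright on the bench to one side of the pad (either side). The origin is the centre of its underside, z upward; rim 50 mm above it.
- pad: Square cork pad fixed on the bench, 130 x 130 mm, 18 mm thick; the origin is the centre of its underside, x and y along its sides, z up. The cup stands on its top.
- holder: Dark wood holder fixed beside the pad, across from the twin. Base 150 (x) x 90 (y) x 12 mm, centred 20 mm to -x of the origin (on its underside). A socket, 34 x 32 mm outside, bore 20 x 18 mm, 56 mm deep, slants 45 degrees: the bore runs from its floor along the holder's own +x and +z equally, up to one side. Top of its mouth 86 mm up. Own x points to the robot's left (yaw 1.27 to 2.07).
- socket_floor (a point): Centre of the floor of the holder's slanting socket, 50 mm to -x of the holder's origin and 34 mm up; axes as the holder's.
- stick: Boxwood burnishing stick, a pale bar 200 mm long, 16 (own x) x 14 mm (own y), the last 35 mm at +z stepping down to an 8 mm nose; 50 g. Origin at mid length, z along it to the nose. It stands loose in the socket, z about 41 degrees up, leaning to the robot's left. Its middle is 101 mm up, 44 mm out of the mouth, free around: grip there across own y (level), fingers square to the stick.
- stick_foot (a point): Centre of the stick's foot end, 100 mm from its middle towards own -z. In the holder it rests on the socket's floor, the stick lying on the lower lip of the mouth and drooping 4 degrees in the bore (2 mm play at each side); it comes out along the stick's own z, about 56 mm.
- file: Bystander: steel tuning file with a wooden handle 22 mm thick, 245 mm long along own x (-125 to +120 mm), lying beyond the pad. Origin at its underside.
- tray: Bystander: small wooden tray 50 (x) x 90 (y) x 13 mm with three cream bass buttons fixed in it, on the robot's side of the pad. Origin at the centre of its underside.
- bin: Bystander: fixed oak bin with a closed hinged lid, 160 (x) x 200 (y) x 122 mm, a knob on the lid reaching about 165 mm up, an open brass latch on its front; well to the left of the work. Origin at the centre of its underside.
- jig: Bystander: fixed aluminium rod bending jig, 160 (x) x 100 (y) mm, 50 mm tall; well to the right of the work. Origin at the centre of its underside.

How it is judged:
On the way, in this order (a step that is already met when the one before it is completed fails the run):
1. the cup from the pad sits fully home and upright in its twin, let go (z of cup in the frame of twin between 0.012 and 0.02 m and horizontal distance between cup and twin below 0.005 m and angle between each of cup, twin's own z axis and vertical below 0.12 rad and contact force between the fingers and cup below 0.05 N and contact force between the fingers and twin below 0.05 N), for 0.2 s.
2. the gripper has drawn the stick's foot out of the socket (distance between stick_foot and socket_floor above 0.06 m and contact force between the fingers and stick above 0.5 N and contact force between stick and holder below 0.05 N), for 0.1 s.
At the end, for the whole second after the job is handed in: The cup is home and upright in its twin (origins 12 to 20 mm apart in height, within 5 mm sideways, each within 7 degrees of upright, neither touched by the fingers); the stick is held still by the fingers alone, level within 11 degrees, its middle over the pad and 60 to 170 mm above the pad's top (all of step 1 and angle between stick's own z axis and vertical between 1.371 and 1.771 rad and x of stick in the frame of pad between -0.065 and 0.065 m and y of stick in the frame of pad between -0.065 and 0.065 m and z of stick in the frame of pad between 0.078 and 0.188 m and contact force between the fingers and stick above 0.5 N and contact force between stick and holder below 0.05 N and contact force between stick and pad below 0.05 N and contact force between stick and cup below 0.05 N and contact force between stick and twin below 0.05 N and linear speed of stick below 0.03 m/s and angular speed of stick below 0.3 rad/s); the arm keeps its last pose, push and grip.
It fails at once if the file or the tray of buttons is shifted by more than 20 mm (distance of any of file, tray from where it was at the start of the episode above 0.02 m).
It also fails if it takes over 58 s, if anything falls off the work surface, if the arm or the gripper's body presses on something with over 40 N, if the wrist force passes 120 N, or if a joint passes its speed limit or range.

## Working session

There is one attempt and no reset: what is moved stays moved. The work goes in short steps, Python scripts to look and compute and a tool call to move; the robot and the scene stay as the last step left them, time stands still between calls to the robot, and variables do not carry over. Pictures are saved under pics/ and viewed, about 8 in all and at most 12, crops included, and the job is handed in when it is done.

Besides the shell and the picture viewer there is one more tool, called after "Request:" as name(argument=value, ...), one argument or row to a line, values as JSON. move_arm: Moves the arm, as the interface text tells. Shifts and turns lie within -1 to 1; 1 stands for 800 mm of shift or pi rad of turn. Its arguments: {"type":"object","properties":{"jaw":{"type":"array","items":{"type":"number"}},"dp":{"type":"array","items":{"type":"array","items":{"type":"number","minimum":-1,"maximum":1}}},"rotation":{"type":"array","items":{"type":"array","items":{"type":"number","minimum":-1,"maximum":1}}},"squeeze":{"type":"number"}},"required":["jaw","dp","rotation"]}

```bash
ls; mkdir -p pics
python3 - <<'E'
from workcell import bot, grab_frame, calibration
import cv2, numpy as np
s=bot.observe(); print(s['clock'],s['position'],s['tool_rot'],s['grip_width'])
for n in ['top','side']:
    cv2.imwrite(f'pics/{n}0.png',grab_frame(n)); c=calibration(n); print(n,np.round(c['camera_matrix'],1).tolist(),np.round(c['T'],3).tolist())
c=calibration('wrist'); print(np.round(c['camera_matrix'],1).tolist(),np.round(c['T'],3).tolist())
E
```

```text
pics
0.0 [0.16411472 0.60274287 0.23073453] [-3.14049938e+00  7.28530299e-05  2.87581728e+00] 0.08541609377746293
top [[362.8, 0.0, 253.9], [0.0, 362.8, 189.7], [0.0, 0.0, 1.0]] [[-0.004, -0.996, 0.086, 0.473], [-1.0, 0.005, 0.011, -0.016], [-0.011, -0.086, -0.996, 1.297], [0.0, 0.0, 0.0, 1.0]]
side [[432.5, 0.0, 252.6], [0.0, 432.5, 188.4], [0.0, 0.0, 1.0]] [[0.952, -0.226, 0.206, 0.28], [-0.305, -0.724, 0.619, -0.922], [0.009, -0.652, -0.758, 1.206], [0.0, 0.0, 0.0, 1.0]]
[[277.2, 0.0, 256.3], [0.0, 277.2, 190.9], [0.0, 0.0, 1.0]] [[0.263, 0.911, 0.317, 0.083], [0.965, -0.248, -0.088, 0.625], [-0.002, 0.329, -0.944, 0.374], [0.0, 0.0, 0.0, 1.0]]
```

View pics/top0.png

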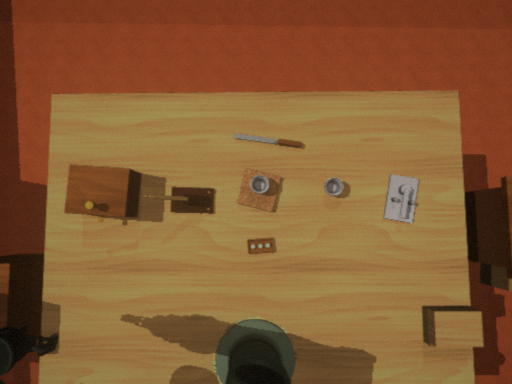

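View pics/side0.png

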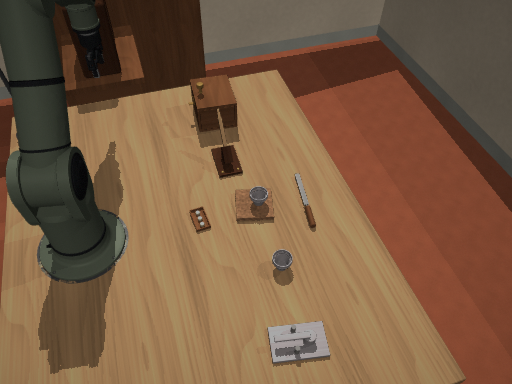

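```bash
cat > h.py <<'E'
import numpy as np, cv2
from scipy.spatial.transform import Rotation as R
from workcell import bot, grab_frame, calibration
def ray(n,uv,z,c=None):
    c=c or calibration(n); K=np.array(c['camera_matrix']);T=np.array(c['T'])
    d=T[:3,:3]@np.linalg.inv(K)@[uv[0],uv[1],1]; o=T[:3,3]
    return o+d*(z-o[2])/d[2]
def proj(n,p,c=None):
    c=c or calibration(n); T=np.linalg.inv(np.array(c['T'])); q=np.array(c['camera_matrix'])@(T[:3,:3]@p+T[:3,3]); return q[:2]/q[2]
def tool(): 
    s=bot.observe(); return np.array(s['position']),R.from_euler('xyz',s['tool_rot']),s
def delta(p,Rt):   # shift and turn to target in tool units
    a,b,s=tool(); print('dp',np.round(b.inv().apply(np.array(p)-a)/.8,4),'rot',np.round((b.inv()*Rt).as_rotvec()/np.pi,4))
E
python3 - <<'E'
from h import *
print(bot.observe()['tool_rot'])
for nm,uv,z in [('cup',(260,184),.068),('twin',(334.5,187),.05),('pad',(260.3,189.5),.018),('base',(192.5,199.5),.012),('nose',(146,196),.167),('bin',(137,193),.122)]: print(nm,np.round(ray('top',uv,z),3))
for nm,uv,z in [('cup',(259,193),.068),('twin',(282.5,258),.05),('nose',(221,111),.167)]: print('side',nm,np.round(ray('side',uv,z),3))
for f,b in [('top',(60,120,360,270)),]:
    x0,y0,x1,y1=b; im=cv2.imread('pics/top0.png')[y0+10:y1-20,x0+70:x1-10]
    cv2.imwrite('pics/c.png',cv2.resize(im,None,fx=3.4,fy=3.4,interpolation=cv2.INTER_CUBIC))
E
```

```text
[-3.14065618e+00  6.83274956e-05  2.87573066e+00]
cup [ 0.599 -0.023  0.068]
twin [ 0.59 -0.28  0.05]
pad [ 0.585 -0.024  0.018]
base [0.551 0.217 0.012]
nose [0.553 0.335 0.167]
bin [0.566 0.378 0.122]
side cup [ 0.604 -0.019  0.068]
side twin [ 0.595 -0.276  0.05 ]
side nose [0.566 0.326 0.167]
```

View pics/c.png

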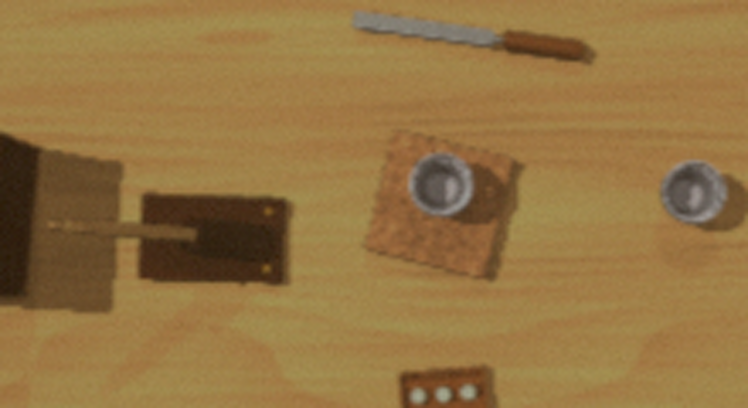

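Run:
```python
from h import *
print(R.from_euler('xyz',tool()[2]['tool_rot']).as_matrix().round(3))
delta([.60,-.02,.27],R.from_euler('xyz',[np.pi,0,2.876]))
```

```text
[[-0.965  0.263 -0.   ]
 [ 0.263  0.965 -0.001]
 [-0.    -0.001 -1.   ]]
dp [-0.7302 -0.608  -0.0484] rot [-0.0003  0.     -0.0001]
```

Request:
move_arm(
  jaw=[0,0,0,0,0,0,0,0,0,0],
  dp=[
    [-0.04,-0.033,-0.009],
    [-0.052,-0.0434,-0.008],
    [-0.052,-0.0434,-0.008],
    [-0.052,-0.0434,-0.008],
    [-0.052,-0.0434,-0.008],
    [-0.052,-0.0434,-0.007],
    [-0.052,-0.0434,0],
    [-0.052,-0.0434,0],
    [-0.052,-0.0434,0],
    [-0.052,-0.0434,0],
  ],
  rotation=[
    [0,0,0],
    [0,0,0],
    [0,0,0],
    [0,0,0],
    [0,0,0],
    [0,0,0],
    [0,0,0],
    [0,0,0],
    [0,0,0],
    [0,0,0],
  ],
)

```text
clock: 1.35
position: [0.468, 0.1677, 0.2697]
tool_rot: [3.142, -0.0, 2.876]
force: [1.5, 1.0, -0.2]
grip_width: 0.0855
```

Request:
move_arm(
  jaw=[0,0,0,0,0],
  dp=[
    [-0.06,-0.05,0],
    [-0.06,-0.05,0],
    [-0.06,-0.05,0],
    [-0.042,-0.034,0],
    [0,0,0],
  ],
  rotation=[
    [0,0,0],
    [0,0,0],
    [0,0,0],
    [0,0,0],
    [0,0,0],
  ],
)

```text
clock: 1.98
position: [0.6007, -0.0228, 0.269]
tool_rot: [-3.14, -0.0, 2.871]
force: [-0.1, 0.9, -0.5]
grip_width: 0.0855
```

Run:
```python
from h import *
import pickle
c=calibration('wrist'); im=grab_frame('wrist'); cv2.imwrite('pics/w1.png',im); pickle.dump(c,open('w1.pkl','wb'))
p,r,s=tool(); print(s['clock'],p,s['tool_rot'],s['grip_width'],np.round(c['T'],3).tolist())
for z in (0,-.02): print('tip proj',proj('wrist',p+[0,0,-z],c),[proj('wrist',p+r.apply([0,y,z]),c).round() for y in(-.0427,.0427)])
```

```text
2.025 [ 0.6000242  -0.02063972  0.26900271] [-3.14088844e+00 -9.18549243e-04  2.87357037e+00] 0.0856384397376456 [[0.267, 0.91, 0.316, 0.519], [0.964, -0.252, -0.09, 0.0], [-0.002, 0.328, -0.945, 0.412], [0.0, 0.0, 0.0, 1.0]]
tip proj [259.35611403 244.7345793 ] [array([187., 245.]), array([332., 245.])]
tip proj [259.66543926 264.49105892] [array([177., 265.]), array([342., 264.])]
```

View pics/w1.png

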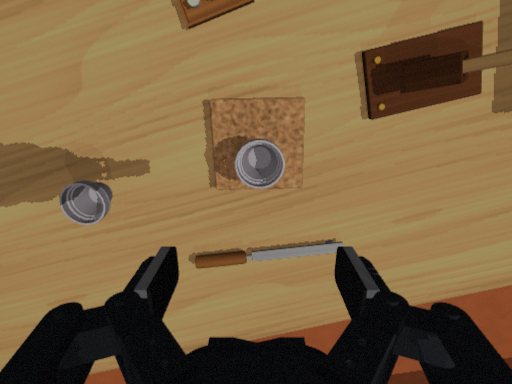

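Run:
```python
from h import *
import pickle
c=pickle.load(open('w1.pkl','rb')); im=cv2.imread('pics/w1.png')
hsv=cv2.cvtColor(im,cv2.COLOR_BGR2HSV)
m=((hsv[...,1]<70)&(hsv[...,2]>60)).astype(np.uint8)
m=cv2.morphologyEx(m,cv2.MORPH_CLOSE,np.ones((5,5)))
for k in cv2.findContours(m,cv2.RETR_EXTERNAL,cv2.CHAIN_APPROX_NONE)[0]:
    if cv2.contourArea(k)>800: print(cv2.boundingRect(k),cv2.fitEllipse(k))
def circ(p,r,col):
    for t in np.linspace(0,2*np.pi,120): 
        q=proj('wrist',p+r*np.array([np.cos(t),np.sin(t),0]),c)*4; cv2.circle(big,tuple(int(v) for v in q),1,col,-1)
big=cv2.resize(im,None,fx=4,fy=4,interpolation=cv2.INTER_CUBIC)
cup=ray('wrist',(260.8,162),.068,c); tw=ray('wrist',(86,202),.05,c); print(cup,tw)
for p in (cup,tw): circ(p,.032,(0,255,0)); circ(p,.029,(0,0,255))
cv2.imwrite('pics/w1c.png',np.hstack([big[560:960,160:540],big[460:860,840:1220]]))
pad=[ray('wrist',q,.018,c) for q in [(211,99),(305,97),(302,188),(216,190)]]; print(np.round(pad,3),np.mean(pad,0))
b=[ray('wrist',q,.012,c) for q in [(361,53),(482,23),(484,94),(369,118)]]; print(np.round(b,3),np.mean(b,0))
```

```text
(246, 240, 97, 21) ((297.0202941894531, 251.04983520507812), (10.873729705810547, 112.38679504394531), 83.39559173583984)
(60, 180, 52, 45) ((85.22856140136719, 202.04318237304688), (42.88143539428711, 51.880924224853516), 90.93257141113281)
(235, 139, 50, 50) ((259.2558288574219, 163.51449584960938), (49.12479782104492, 49.36830520629883), 140.0345001220703)
[ 0.59867023 -0.01670111  0.068     ] [ 0.59272591 -0.26933548  0.05      ]
[[ 0.508 -0.061  0.018]
 [ 0.54   0.062  0.018]
 [ 0.665  0.03   0.018]
 [ 0.634 -0.095  0.018]] [ 0.58673359 -0.0162513   0.018     ]
[[0.506 0.144 0.012]
 [0.513 0.296 0.012]
 [0.601 0.298 0.012]
 [0.591 0.143 0.012]] [0.55303946 0.22030312 0.012     ]
```

View pics/w1c.png

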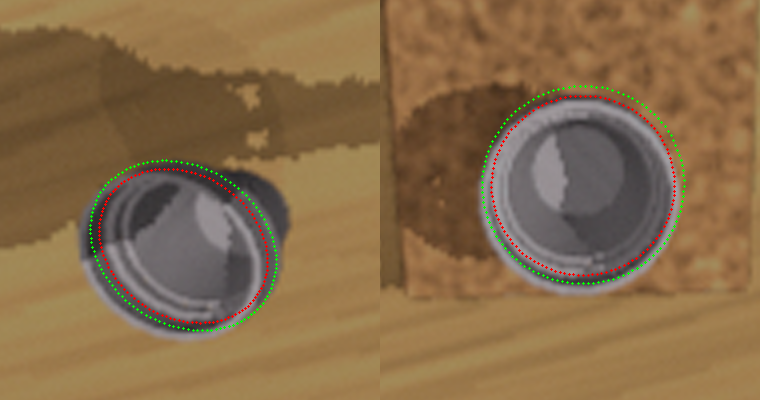

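Run:
```python
from h import *
import pickle
c=pickle.load(open('w1.pkl','rb'))
cup=ray('wrist',(259.8,164.4),.068,c); tw=ray('wrist',(83.8,203.7),.05,c); print(cup,tw)
delta([*cup[:2],.1],R.from_euler('xyz',[np.pi,0,2.876]))
```

```text
[ 0.60134128 -0.01874469  0.068     ] [ 0.59423788 -0.27351386  0.05      ]
dp [-0.0012  0.0029  0.2113] rot [-0.0002 -0.0003 -0.0008]
```

Request:
move_arm(
  jaw=[0,0,0,0,0,0,0],
  dp=[
    [-0.001,0.0025,0.05],
    [0,0,0.06],
    [0,0,0.06],
    [0,0,0.05],
    [0,0,0.035],
    [0,0,0.021],
    [0,0,0],
  ],
  rotation=[
    [0,0,0],
    [0,0,0],
    [0,0,0],
    [0,0,0],
    [0,0,0],
    [0,0,0],
    [0,0,0],
  ],
)

```text
clock: 2.9
position: [0.6007, -0.017, 0.0484]
tool_rot: [-3.141, -0.001, 2.876]
force: [0.1, -0.2, 0.6]
grip_width: 0.0851
```

Request:
move_arm(
  jaw=[150,150,150,150,150],
  dp=[
    [0,0,0],
    [0,0,0],
    [0,0,0],
    [0,0,0],
    [0,0,0],
  ],
  rotation=[
    [0,0,0],
    [0,0,0],
    [0,0,0],
    [0,0,0],
    [0,0,0],
  ],
  squeeze=30,
)

```text
clock: 3.52
position: [0.602, -0.0176, 0.0506]
tool_rot: [3.141, 0.002, 2.876]
force: [-3.6, 0.9, 9.7]
grip_width: 0.0631
```

Request:
move_arm(
  jaw=[150,150,150,150],
  dp=[
    [0,0,-0.03],
    [0,0,-0.05],
    [0,0,-0.02],
    [0,0,0],
  ],
  rotation=[
    [0,0,0],
    [0,0,0],
    [0,0,0],
    [0,0,0],
  ],
)

```text
clock: 4.03
position: [0.6019, -0.0175, 0.1301]
tool_rot: [3.141, 0.002, 2.876]
force: [-0.4, -0.1, -1.5]
grip_width: 0.063
```

Run:
```python
from h import *
import pickle
c=calibration('wrist'); im=grab_frame('wrist'); cv2.imwrite('pics/w2.png',im); pickle.dump(c,open('w2.pkl','wb'))
p,r,s=tool(); print(s['clock'],p,s['tool_rot'],s['grip_width'],s['force'])
# rim circle prediction: cup centred at tcp axis
for h in (.02,.018):
    print(h,[proj('wrist',p+r.apply([.032*np.cos(t),.032*np.sin(t),-h]),c).round() for t in (0,np.pi/2,np.pi,-np.pi/2)])
delta([.594,-.2735,.12],R.from_euler('xyz',[np.pi,0,2.876]))
```

```text
4.075 [ 0.60123972 -0.01748457  0.12889521] [3.14126697e+00 4.22551524e-04 2.87597581e+00] 0.06306434926284178 [ 0.12319134 -0.35066697 -0.52823677]
0.02 [array([256., 208.]), array([317., 264.]), array([256., 313.]), array([195., 264.])]
0.018 [array([256., 206.]), array([316., 262.]), array([256., 310.]), array([195., 262.])]
dp [-0.0753 -0.3112  0.011 ] rot [ 0.0001  0.0001 -0.    ]
```

View pics/w2.png

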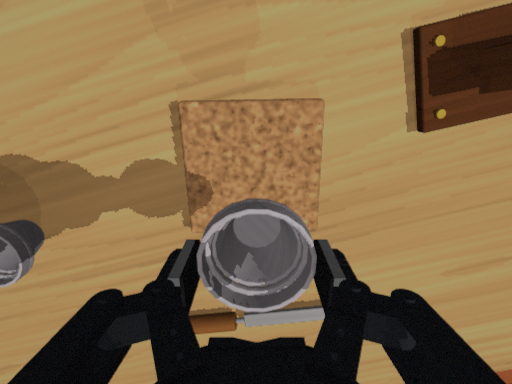

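Request:
move_arm(
  jaw=[150,150,150,150,150,150],
  dp=[
    [-0.01,-0.04,0],
    [-0.016,-0.065,0],
    [-0.016,-0.065,0],
    [-0.01,-0.04,0],
    [0,0,0],
    [0,0,0],
  ],
  rotation=[
    [0,0,0],
    [0,0,0],
    [0,0,0],
    [0,0,0],
    [0,0,0],
    [0,0,0],
  ],
)

```text
clock: 4.82
position: [0.5969, -0.1897, 0.1278]
tool_rot: [3.141, -0.002, 2.876]
force: [0.2, 1.2, -0.9]
grip_width: 0.0632
```

```bash
cat > m.py <<'E'
from h import *
import sys,pickle
def fit(im,c,guess,z,zc,box,out):
    p=proj('wrist',np.array([*guess,z]),c)
    return p
E
python3 - <<'E'
from h import *
import pickle
c=calibration('wrist'); im=grab_frame('wrist'); cv2.imwrite('pics/w3.png',im); pickle.dump(c,open('w3.pkl','wb'))
p,r,s=tool(); print(s['clock'],p,s['tool_rot'],s['grip_width'],s['force']); pickle.dump(p,open('p3.pkl','wb'))
big=cv2.resize(im,None,fx=3,fy=3,interpolation=cv2.INTER_CUBIC)
def circ(q0,r,col):
    for t in np.linspace(0,2*np.pi,90): 
        q=proj('wrist',q0+r*np.array([np.cos(t),np.sin(t),0]),c)*3; cv2.circle(big,tuple(int(v) for v in q),1,col,-1)
tw=np.array([.594,-.2735,.05]); circ(tw,.032,(0,255,0)); circ(tw,.029,(0,0,255))
cu=p+[0,0,.0175]; circ(cu,.032,(0,255,0)); circ(cu,.029,(0,0,255))
q=proj('wrist',tw,c); print(q,proj('wrist',cu,c), proj('wrist',tw+[0.01,0,0],c)-q,proj('wrist',tw+[0,.01,0],c)-q)
u,v=int(q[0]*3),int(q[1]*3); a,b=[int(x*3) for x in proj('wrist',cu,c)]
cv2.imwrite('pics/w3c.png',np.hstack([big[v-200:v+200,max(u-190,0):max(u-190,0)+380],big[b-200:b+200,a-200:a+200]])); print(u,v,a,b)
E
```

```text
4.875 [ 0.59713756 -0.18936001  0.12803005] [ 3.14109813e+00 -1.32469541e-03  2.87703053e+00] 0.062342668868964946 [0.2328066  0.35935213 0.09865663]
[163.06185701 219.89700851] [256.91153039 264.13357292] [4.15557794 9.90634401] [10.72424587 -2.73863807]
489 659 770 792
```

View pics/w3c.png

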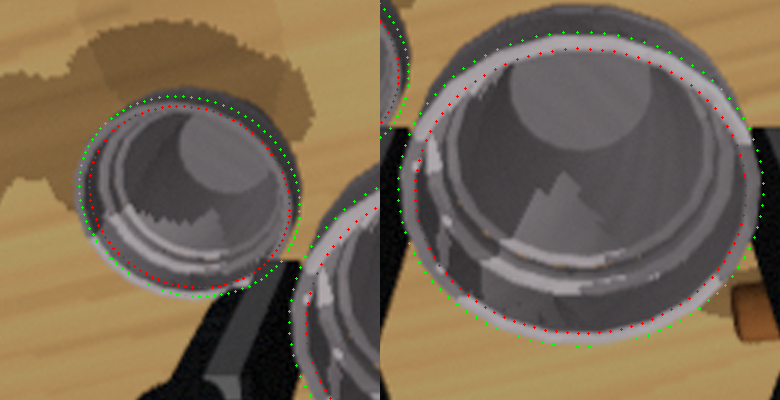

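Run:
```python
from h import *
delta([.594,-.274,.055],R.from_euler('xyz',[np.pi,0,2.876]))
```

```text
dp [-0.024  -0.1032  0.0912] rot [ 0.0002 -0.0004  0.0003]
```

Request:
move_arm(
  jaw=[150,150,150,150,150,150,150,150,150],
  dp=[
    [-0.012,-0.0516,0],
    [-0.012,-0.0516,0],
    [0,0,0],
    [0,0,0],
    [0,0,0.03],
    [0,0,0.04],
    [0,0,0.021],
    [0,0,0],
    [0,0,0],
  ],
  rotation=[
    [0,0,0],
    [0,0,0],
    [0,0,0],
    [0,0,0],
    [0,0,0],
    [0,0,0],
    [0,0,0],
    [0,0,0],
    [0,0,0],
  ],
)

```text
clock: 6.0
position: [0.5947, -0.2753, 0.0571]
tool_rot: [-3.142, 0.001, 2.876]
force: [-0.4, 0.2, 0.5]
grip_width: 0.0628
```

Run:
```python
from h import *
print(tool()[2]['position'],tool()[2]['force'])
delta([.594,-.274,.0485],R.from_euler('xyz',[np.pi,0,2.876]))
```

```text
[ 0.59472629 -0.27530643  0.05712647] [-0.3717505   0.24839606  0.48135325]
dp [0.0013 0.0013 0.0108] rot [-0.      0.0004  0.    ]
```

Request:
move_arm(
  jaw=[150,150,150,150,150,150],
  dp=[
    [0.0005,0.0008,0.003],
    [0,0,0.003],
    [0,0,0.002],
    [0,0,0.002],
    [0,0,0],
    [0,0,0],
  ],
  rotation=[
    [0,0,0],
    [0,0,0],
    [0,0,0],
    [0,0,0],
    [0,0,0],
    [0,0,0],
  ],
)

```text
clock: 6.75
position: [0.5942, -0.2748, 0.0487]
tool_rot: [3.142, 0.001, 2.876]
force: [-1.3, 0.6, 8.0]
grip_width: 0.0628
```

Request:
move_arm(
  jaw=[60,0,0,0],
  dp=[
    [0,0,0],
    [0,0,0],
    [0,0,0],
    [0,0,0],
  ],
  rotation=[
    [0,0,0],
    [0,0,0],
    [0,0,0],
    [0,0,0],
  ],
)

```text
clock: 7.25
position: [0.5939, -0.2747, 0.0481]
tool_rot: [-3.142, -0.0, 2.876]
force: [-0.2, -0.4, 0.1]
grip_width: 0.0854
```

Request:
move_arm(
  jaw=[0,0,0,0,0,0],
  dp=[
    [0,0,-0.03],
    [0,0,-0.06],
    [0,0,-0.07],
    [0,0,-0.07],
    [0,0,-0.04],
    [0,0,0],
  ],
  rotation=[
    [0,0,0],
    [0,0,0],
    [0,0,0],
    [0,0,0],
    [0,0,0],
    [0,0,0],
  ],
)

```text
clock: 8.0
position: [0.5948, -0.2751, 0.2668]
tool_rot: [-3.141, 0.004, 2.876]
force: [0.2, 0.3, 0.2]
grip_width: 0.0855
```

Run:
```python
from h import *
import pickle
c=calibration('wrist'); im=grab_frame('wrist'); p,r,s=tool(); print(s['clock'],p,s['tool_rot'])
sd=grab_frame('side')
big=cv2.resize(im,None,fx=3,fy=3,interpolation=cv2.INTER_CUBIC)
def circ(q0,r,col):
    for t in np.linspace(0,2*np.pi,90): 
        q=proj('wrist',q0+r*np.array([np.cos(t),np.sin(t),0]),c)*3; cv2.circle(big,tuple(int(v) for v in q),1,col,-1)
tw=np.array([.594,-.274,.066]); circ(tw,.032,(0,255,0))
u,v=[int(x*3) for x in proj('wrist',tw,c)]
s2=cv2.resize(sd[225:295,235:335],None,fx=4,fy=4,interpolation=cv2.INTER_CUBIC)
cv2.imwrite('pics/w4c.png',np.hstack([big[v-140:v+140,u-150:u+150],s2]))
```

```text
8.05 [ 0.59411596 -0.27477317  0.26488502] [-3.14154242e+00  1.57248252e-03  2.87573442e+00]
```

View pics/w4c.png

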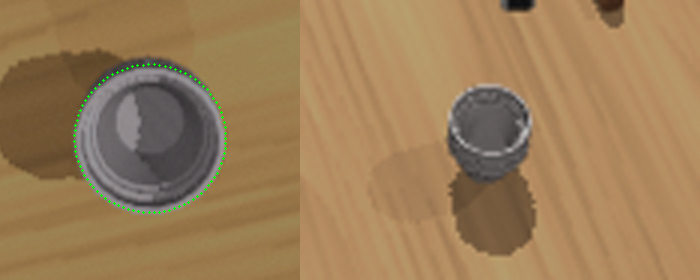

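```bash
cat >> h.py <<'E'
def stickR(yaw,el):
    h=np.array([np.cos(yaw),np.sin(yaw),0]);x=np.cos(el)*h+[0,0,np.sin(el)];z=np.sin(el)*h-[0,0,np.cos(el)]
    return R.from_matrix(np.column_stack([x,np.cross(z,x),z]))
E
python3 - <<'E'
from h import *
p,r,s=tool(); print(np.round(s['qpos'],3))
a=stickR(1.515,0); delta([.551,.12,.265],a)
b=stickR(1.515,np.radians(41)); print((a.inv()*b).as_rotvec()/np.pi, a.inv().apply(np.array([.551,.2,.19])-[.551,.12,.265])/.8)
E
```

```text
[ 0.196  0.551  0.23   1.489 -0.133  1.117  1.756]
dp [ 0.1811  0.4618 -0.0015] rot [-0.000e+00 -1.000e-04  4.332e-01]
[0.         0.22777778 0.        ] [ 0.09984438 -0.00557674  0.09375   ]
```

Request:
move_arm(
  jaw=[0,0,0,0,0,0,0,0,0],
  dp=[
    [0.0141,0.0362,0],
    [0.0241,0.0616,0],
    [0.0241,0.0616,0],
    [0.0241,0.0616,0],
    [0.0241,0.0616,0],
    [0.0241,0.0616,0],
    [0.0241,0.0616,0],
    [0.0222,0.056,0],
    [0,0,0],
  ],
  rotation=[
    [0,0,0],
    [0,0,0],
    [0,0,0],
    [0,0,0],
    [0,0,0],
    [0,0,0],
    [0,0,0],
    [0,0,0],
    [0,0,0],
  ],
)

```text
clock: 9.22
position: [0.5501, 0.1237, 0.2627]
tool_rot: [-3.142, -0.002, 2.881]
force: [0.4, -1.1, 0.2]
grip_width: 0.0853
```

Request:
move_arm(
  jaw=[0,0,0,0,0,0,0,0,0,0],
  dp=[
    [0,0,0],
    [0,0,0],
    [0,0,0],
    [0,0,0],
    [0,0,0],
    [0,0,0],
    [0,0,0],
    [0,0,0],
    [0,0,0],
    [0,0,0],
  ],
  rotation=[
    [0,0,0.03],
    [0,0,0.05],
    [0,0,0.05],
    [0,0,0.05],
    [0,0,0.05],
    [0,0,0.05],
    [0,0,0.05],
    [0,0,0.05],
    [0,0,0.05],
    [0,0,0.0032],
  ],
)

```text
clock: 10.48
position: [0.551, 0.1191, 0.2633]
tool_rot: [-3.14, 0.001, 1.514]
force: [-1.0, -0.3, 0.3]
grip_width: 0.0854
```

Run:
```python
from h import *
p,r,s=tool(); print(s['clock'],p,s['tool_rot'],np.round(s['qpos'],3))
b=stickR(1.515,np.radians(41)); delta([.551,.195,.19],b)
```

```text
10.475 [0.55104541 0.11906859 0.26327051] [-3.14041233e+00  1.20831340e-03  1.51443054e+00] [-0.655  0.425  0.465  1.745 -0.217  1.025 -0.168]
dp [ 0.0949 -0.0053  0.0915] rot [-0.0003  0.2282 -0.0003]
```

Request:
move_arm(
  jaw=[0,0,0,0,0,0,0],
  dp=[
    [0,0,0],
    [0,0,0],
    [0,0,0],
    [0,0,0],
    [0,0,0],
    [0,0,0],
    [0,0,0],
  ],
  rotation=[
    [0,0.03,0],
    [0,0.048,0],
    [0,0.048,0],
    [0,0.048,0],
    [0,0.048,0],
    [0,0.0058,0],
    [0,0,0],
  ],
)

```text
clock: 11.35
position: [0.5513, 0.1196, 0.2638]
tool_rot: [3.141, -0.713, 1.516]
force: [1.1, 1.4, 0.2]
grip_width: 0.0856
```

Run:
```python
from h import *
p,r,s=tool(); print(s['clock'],p,s['tool_rot'],np.round(s['qpos'],3))
b=stickR(1.515,np.radians(41)); delta([.551,.195,.185],b)
```

```text
11.35 [0.55125915 0.11962555 0.26377037] [ 3.14133948 -0.71346349  1.51613947] [-0.075  0.465  0.19   1.861 -0.934  1.098  0.61 ]
dp [ 0.0067 -0.0055  0.136 ] rot [-0.0002  0.0007  0.0003]
```

Request:
move_arm(
  jaw=[0,0,0,0],
  dp=[
    [0.003,-0.002,0.05],
    [0.003,-0.002,0.055],
    [0,0,0.031],
    [0,0,0],
  ],
  rotation=[
    [0,0,0],
    [0,0,0],
    [0,0,0],
    [0,0,0],
  ],
)

```text
clock: 11.85
position: [0.5512, 0.1973, 0.1847]
tool_rot: [-3.141, -0.715, 1.52]
force: [-0.2, -0.1, -0.1]
grip_width: 0.0853
```

Run:
```python
from h import *
import pickle
c=calibration('wrist'); im=grab_frame('wrist'); p,r,s=tool(); print(s['clock'],p,s['tool_rot'],np.round(s['qpos'],3)); pickle.dump((c,p,r.as_matrix()),open('w5.pkl','wb'))
cv2.imwrite('pics/w5.png',im)
M=np.array([.555,.266,.101]);d=stickR(1.515,np.radians(41)).as_matrix()[:,0]
for k in (-.044,0,.065,.1): print(k,proj('wrist',M+k*d,c))
for k in (.1,.12): print(k,proj('wrist',p+r.apply([0,0,k]),c))
```

```text
11.9 [0.55196295 0.19598736 0.18548912] [ 3.14084467 -0.71445431  1.51865398] [-0.152  0.568  0.105  1.931 -1.079  0.903  0.698]
-0.044 [256.07642944 232.40654083]
0 [256.21002846 191.42712265]
0.065 [256.43642981 121.98202958]
0.1 [256.57561039  79.29055126]
0.1 [256.94246179 192.4471171 ]
0.12 [256.937561   185.70574843]
```

View pics/w5.png

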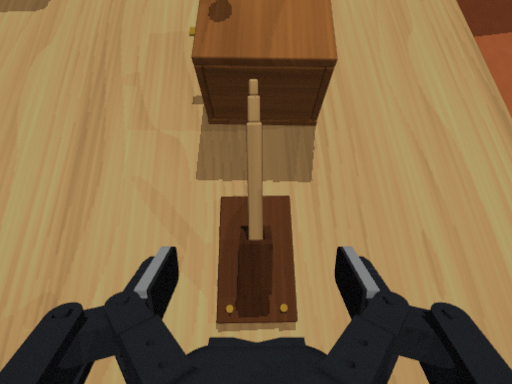

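Run:
```python
from h import *
p,r,s=tool()
M=np.array([.555,.266,.101]); print((r.inv().apply(M-p)*1000).round(1))
```

```text
[ -2.4  -0.7 109.7]
```

Request:
move_arm(
  jaw=[0,0,0,0,0,0,0],
  dp=[
    [-0.0015,-0.0016,0.03],
    [0,0,0.04],
    [0,0,0.04],
    [0,0,0.03],
    [0,0,0.018],
    [0,0,0],
    [0,0,0],
  ],
  rotation=[
    [0,0,-0.0055],
    [0,0,0],
    [0,0,0],
    [0,0,0],
    [0,0,0],
    [0,0,0],
    [0,0,0],
  ],
)

```text
clock: 12.78
position: [0.5564, 0.2761, 0.09]
tool_rot: [3.124, -0.715, 1.539]
force: [0.1, -0.4, -0.8]
grip_width: 0.0856
```

Request:
move_arm(
  jaw=[255,255,255,255,255,255,255,255],
  dp=[
    [0,0,0],
    [0,0,0],
    [0,0,0],
    [0,0,0],
    [0,0,0],
    [0,0,0],
    [0,0,0],
    [0,0,0],
  ],
  rotation=[
    [0,0,0],
    [0,0,0],
    [0,0,0],
    [0,0,0],
    [0,0,0],
    [0,0,0],
    [0,0,0],
    [0,0,0],
  ],
  squeeze=40,
)

```text
clock: 13.78
position: [0.5557, 0.2768, 0.089]
tool_rot: [3.126, -0.715, 1.538]
force: [0.9, -1.2, 2.3]
grip_width: 0.0133
```

Run:
```python
from h import *
c=calibration('wrist'); im=grab_frame('wrist'); p,r,s=tool(); print(s['clock'],p,s['tool_rot'],s['grip_width'],s['force'],np.round(s['qpos'],3))
cv2.imwrite('pics/w6.png',im)
for k in (-.019,): print([proj('wrist',p+r.apply([x,0,k]),c).round() for x in(-.044,0,.065,.1)])
```

```text
13.825 [0.55572045 0.27681029 0.08897247] [ 3.12641001 -0.7154787   1.53774029] 0.012822844368002666 [0.5756245  0.47206968 1.78169549] [-0.149  0.736 -0.101  1.937 -1.237  0.658  0.831]
[array([256., 332.]), array([255., 267.]), array([255., 142.]), array([255.,  56.])]
```

View pics/w6.png

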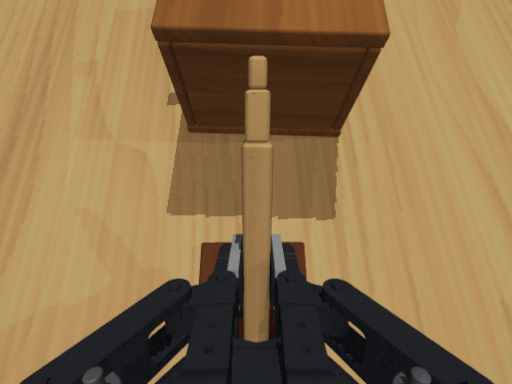

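Request:
move_arm(
  jaw=[255,255,255],
  dp=[
    [0.01,0,0],
    [0.015,0,0],
    [0,0,0],
  ],
  rotation=[
    [0,0,0],
    [0,0,0],
    [0,0,0],
  ],
)

```text
clock: 14.2
position: [0.5561, 0.2933, 0.1031]
tool_rot: [3.125, -0.716, 1.54]
force: [0.1, -1.3, 1.3]
grip_width: 0.013
```

Run:
```python
from h import *
p,r,s=tool(); print(s['clock'],p,s['tool_rot'],s['grip_width'],s['force'],np.round(s['qpos'],3))
```

```text
14.2 [0.55606017 0.29333407 0.1031344 ] [ 3.12506576 -0.71645459  1.54035651] 0.013039180184928601 [ 0.08286734 -1.33748777  1.2789921 ] [-0.18   0.713 -0.097  1.928 -1.228  0.659  0.784]
```

Request:
move_arm(
  jaw=[255,255,255,255,255,255],
  dp=[
    [0.015,0,0],
    [0.015,0,0],
    [0.02,0,0],
    [0.015,0,0],
    [0,0,0],
    [0,0,0],
  ],
  rotation=[
    [0,0,0],
    [0,0,0],
    [0,0,0],
    [0,0,0],
    [0,0,0],
    [0,0,0],
  ],
)

```text
clock: 14.95
position: [0.5573, 0.3308, 0.1359]
tool_rot: [3.127, -0.715, 1.537]
force: [-0.2, -1.4, -0.3]
grip_width: 0.0133
```

Run:
```python
from h import *
p,r,s=tool(); print(s['clock'],p,s['tool_rot'],s['grip_width'],s['force'],np.round(s['qpos'],3))
print(r.inv().apply([0,-.06,.1])/.8)
```

```text
14.95 [0.55734913 0.33077207 0.13588626] [ 3.12687319 -0.71507757  1.53729232] 0.013339793855824037 [-0.19171979 -1.35657966 -0.32812366] [-0.258  0.664 -0.08   1.901 -1.194  0.662  0.658]
[ 0.0253631   0.00462464 -0.14347587]
```

Request:
move_arm(
  jaw=[255,255,255,255,255,255,255,255,255,255],
  dp=[
    [0.022,0,-0.024],
    [0.03,0,-0.035],
    [0.03,0,-0.035],
    [0,0,0],
    [0,0,0],
    [0,0,0],
    [0,0,0],
    [0,0,0],
    [0,0,0],
    [0,0,0],
  ],
  rotation=[
    [0,0,0],
    [0,0,0],
    [0,0,0],
    [0,-0.03,0],
    [0,-0.04,0],
    [0,-0.04,0],
    [0,-0.04,0],
    [0,-0.04,0],
    [0,-0.037,0],
    [0,0,0],
  ],
)

```text
clock: 16.2
position: [0.5555, 0.3333, 0.2349]
tool_rot: [3.131, -0.001, 1.531]
force: [0.3, 0.4, 0.2]
grip_width: 0.0133
```

Run:
```python
from h import *
p,r,s=tool(); print(s['clock'],p,s['tool_rot'],s['grip_width'],s['force'],np.round(s['qpos'],3))
delta([.587,-.018,.235],stickR(1.537,0)); print((.235-.098)/.8)
```

```text
16.2 [0.55545297 0.33326442 0.23485078] [ 3.13130040e+00 -9.16159298e-04  1.53126504e+00] 0.013303543065527168 [0.34601044 0.41079603 0.16211658] [-0.909  0.587  0.429  1.557 -0.264  1.046 -0.452]
dp [-0.4372  0.0568 -0.    ] rot [ 0.0033 -0.0003 -0.0018]
0.17124999999999996
```

Request:
move_arm(
  jaw=[255,255,255,255,255,255,255,255,255,255],
  dp=[
    [-0.035,0.0046,0],
    [-0.06,0.0078,0],
    [-0.06,0.0078,0],
    [-0.06,0.0078,0],
    [-0.06,0.0078,0],
    [-0.06,0.0078,0],
    [-0.06,0.0078,0],
    [-0.042,0.0054,0],
    [0,0,0],
    [0,0,0],
  ],
  rotation=[
    [0,0,0],
    [0,0,0],
    [0,0,0],
    [0,0,0],
    [0,0,0],
    [0,0,0],
    [0,0,0],
    [0,0,0],
    [0,0,0],
    [0,0,0],
  ],
)

```text
clock: 17.45
position: [0.5863, -0.0201, 0.2354]
tool_rot: [3.13, -0.004, 1.527]
force: [-0.6, 0.7, -0.2]
grip_width: 0.0132
```

Request:
move_arm(
  jaw=[255,255,255,255,255,255,255,255,255],
  dp=[
    [0,0,0.02],
    [0,0,0.04],
    [0,0,0.04],
    [0,0,0.04],
    [0,0,0.026],
    [0,0,0],
    [0,0,0],
    [0,0,0],
    [0,0,0],
  ],
  rotation=[
    [0,0,0],
    [0,0,0],
    [0,0,0],
    [0,0,0],
    [0,0,0],
    [0,0,0],
    [0,0,0],
    [0,0,0],
    [0,0,0],
  ],
)

```text
clock: 18.58
position: [0.5885, -0.0194, 0.1035]
tool_rot: [3.129, -0.003, 1.528]
force: [-0.9, 1.0, -0.9]
grip_width: 0.013
```

Run:
```python
from h import *
p,r,s=tool(); print(s['clock'],p,s['tool_rot'],s['grip_width'],s['force'])
w=grab_frame('wrist'); sd=grab_frame('side')
cv2.imwrite('pics/f.png',np.hstack([cv2.resize(w,(400,300)),cv2.resize(sd[130:295,175:395],(400,300),interpolation=cv2.INTER_CUBIC)]))
```

```text
18.575 [ 0.58849738 -0.01944666  0.10346169] [ 3.12930291e+00 -2.66763053e-03  1.52805128e+00] 0.013007893643110576 [-0.89377061  0.97750788 -0.88046752]
```

View pics/f.png

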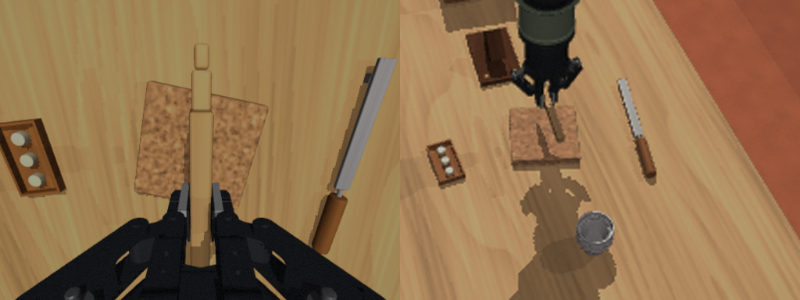

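The picture shows the stick level in the jaws over the pad. The nested cups, tray and file are undisturbed, so I'm handing in.

```bash
python3 -c "
from workcell import workorder; print(workorder.job_done())"
```

```text
the job is handed in; nothing more can be done
None
```

I nested the cup in its twin and let go. Then I drew the stick about 71 mm out of its holder, levelled it and held it over the pad. The job was handed in after about 18.6 s of robot time. It returned no verdict.

- **Cup:** after release, the wrist picture put its rim on the circle predicted for a cup fully home, at 66 mm height. The side view showed the two cups upright and nested.
- **Stick:** it was gripped at mid-length, with the opening reading 13 mm on the 14 mm bar. The tool was level within about 1 degree, with the grasp point at about (0.588, -0.019, 0.122). By the pad centre I measured, that puts the stick's middle over the pad, about 10 cm above its top.
- **File and tray:** neither appeared to have moved in the last pictures, though I did not measure their positions.
- **Tight spot:** joint 5 came within about 0.02 rad of its range limit (-1.237 of -1.26) while gripping the stick. It stayed inside and moved away from the limit as the stick was drawn out.

No check failed or disagreed.

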